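Weigh the valve body on the spring scale and mark the reading

TASK

Hang the valve body by the middle of its bail in the dip of the spring scale's hook, easing it down until the scale carries all of its weight before you let go, so that the scale is never jerked, jammed or pulled to its stop. Wait until it hangs still, then slide the scale's marker level with the pointer and leave everything so, without disturbing the other things on the bench.

Things in the scene. Friction and masses are not known exactly. Their poses are not given: they have to be found in the camera images.
- valve: Loose cast aluminium valve body, 0.23 to 0.75 kg, unknown; the only thing with a lifting bail. Origin: centre of its underside, z up. Barrel along y, top 50 mm high, between 56 x 56 mm end flanges (outer faces y +-50 mm); ports reach x +-38 mm. Two 10 mm posts at y +-45 mm bear the steel bail bar along y, centreline 108 mm high: square 12 x 12 mm, but a round 8 mm neck within 14 mm of the middle.
- bail (a point): Middle of the underside of the bail's round neck, by which the valve body hangs; 104 mm above its underside, on its centre axis. Axes as valve. The opening below the neck is 54 mm high and 80 mm wide (y), open along x.
- bail_grip (a point): Where to grip the bail: centre of the square part of its bar, 28 mm to the valve's +y side, 108 mm above its underside; pinch the 12 mm across the valve's x from above. The like point on the -y side serves as well.
- scale: Spring scale stand, fixed. Origin: under its column, on the bench; z up, hook pointing to its -x. Base plate x -200 to +50, y -165 to +125 mm, 12 mm thick. Column 44 x 34 mm, 351 mm high. On its -y side a white graduated plate, a vertical 10 mm guide rod (x -20, y -115 mm, up to z 286 mm) and a grey marker on the rod. The valve body may press on stand and hook with 15 N at most.
- carriage (a joint): How far the scale's sprung carriage with hook and pointer is pulled down, m: 0 empty, hard stop at 0.095. 100 N per m (10 mm per N), damped. Must never pass 0.090 nor move faster than 0.06 m/s either way (also while being lowered): letting go of the valve body more than about 0.4 N out of balance can make it jump faster than that.
- seat (a point): Bottom of the dip in the hook, top of its 8 mm steel bar, where the neck must hang; moves with the carriage, axes as scale; 230 mm high when empty, 130 mm before the column's axis. The hook bar runs along x: to -x it turns up to its tip; to +x it rises to a level arm, top 18 mm above the seat from x +22 mm on; underside 8 mm below the seat. Bail bar goes across it (valve's x along scale's x).
- hook_tip (a point): Top of the hook's upturned tip: 25 mm from the seat to the scale's -x, 22 mm above the seat. The bail's neck must pass over it, the valve body's barrel under the hook, moving to the scale's +x, and then be lowered into the dip.
- pointer (a point): Tip of the dark pointer moving with the carriage across the white plate: always at the height of seat, 30 mm before the column's axis, 94 mm to the scale's -y side.
- marker (a joint): Slide of the grey marker on its guide rod, m: 0 at the top, positive downward, to 0.095. Stiff (about 2.5 N to move), stays where it is left. At equal values of marker and carriage the marker is level with the pointer.
- marker_tip (a point): Tip of the marker's thin index, facing the pointer at a gap of 1 mm; to be brought to the height of pointer. Axes as scale.
- marker_tab (a point): Grip point of the marker, on its flat tab, which sticks out 92 mm from the rod to the scale's -x; tab 12 mm thick (scale's y), 24 mm high; this point is 75 mm from the rod, at mid height, level with marker_tip. Pinch it across its thickness from above.
- bracket: Bystander: aluminium angle bracket, 70 x 60 mm, 65 mm high, origin under its centre.
- pulley: Bystander: aluminium grooved pulley lying flat, 76 mm across, 44 mm high, origin under its centre.
- bottle: Bystander: amber bottle, 64 mm across, 140 mm high, origin under its centre.
- beaker: Bystander: glass beaker, 70 mm across, 90 mm high, origin under its centre.
- weight: Bystander: brass calibration weight, 44 mm across, 60 mm high, origin under its centre.
- screwdriver: Bystander: screwdriver lying on the bench, origin under its middle.
Not all that is in view belongs to the job. Leave any red look-alike of the valve alone.

How it is judged:
By the outcome, as a careful person would: the job done as asked, in the order asked, and still so for the second after the job is handed in, with the robot touching nothing.
It also fails if it takes over 72 s, if anything falls off the work surface, if the arm or the gripper's body presses on something with over 40 N, if the wrist force passes 120 N, or if a joint passes its speed limit or range.

ROBOT

A 7-joint arm with a two-finger parallel gripper is mounted at the origin on the work surface. World frame = base frame: x ahead of the robot, y to its left, z up, the work surface at z = 0. Lengths are in m, angles in rad, forces in N, time in s.
With the tool pointing down it reaches from about 0.425 to 0.925 m from the base axis. Payload 6.8 kg.
Tool frame: the origin (TCP) lies at the very end of the fingers, on their centre line; the grasp point (between the pads) lies 19 mm behind it; z points along the fingers, x is the direction in which the jaws open and shut, and the axes are right-handed (so a half turn about z gives the same grasp; the last joint's range is limited). The gripper opens to 85 mm and grips with 20 to 120 N. Pads are 22 mm wide; open, the fingers measure 114 mm over their backs; the gripper's body (76 mm by 85 mm) begins 54 mm behind the grasp point. The pads swing forward as they close: fully open they stand 13 mm farther back than shut.
Start: joints at [0.998, 0.477, 0.022, 1.555, -0.011, 1.109, -0.083], TCP at [0.303, -0.603, 0.231] pointing down, gripper open.
Joint ranges: [-2.96, 2.96], [-0.34, 2.1], [-1.41, 1.46], [0.24, 2.44], [-1.37, 4.51], [0.17, 1.92], [-2.96, 2.96]. Speed limits (rad/s): [2.39, 2.39, 3.14, 3.14, 3.14, 3.14, 3.14].

INTERFACE

Orientations are given as a rotation vector (axis times angle).
In Python, from bench import get_obs, imaging, hand_in gives the robot as it stands.
- The arm moves only by the tool send_rows, never from a script. Its argument "motion" is a list of rows, each an object with "dp": the shift along the world's x, y, z in m, a list of three; "rot": the turn, a rotation vector about the world's x, y, z in rad, a list of three; "grip": the finger opening in m, from 0 to 0.0854. In form: [{"dp": [dx, dy, dz], "rot": [ax, ay, az], "grip": grip}, ...]. A call has 1 to 20 rows; each row shifts and turns the pose as measured when the row begins; what a row does not reach is not made up. A row lasts 1/8 s, in which the tool goes at most 62.5 mm and 10.7 degrees, less where a joint would pass 70% of its speed; a pose out of reach is approached as far as the arm can. A call is refused whole if a number of a shift passes 0.0625 or a number of a turn 0.188, either way. A call with a gripper value outside its range is refused whole. The fingers move at their own pace and stop on an object; "grip_force" is the grip in N (left out, the last holds). Time passes only in rows, so rows that do not move let the fingers close. It gives the time, the measured TCP pose, the force and the opening at its end, in the units of the state.
- get_obs(): the state, without advancing time (a new reading comes with each control period).
- imaging.grab_frame(name): name is "side" or "top" or "wrist"; returns a dict with "img" (420x560x3 uint8, red, green, blue), "fx", "fy", "cx", "cy" (pixels), "R" (3x3) and "t" (3): a world point X has camera coordinates R X + t. Camera axes: x right, y down, z forward; pixel columns grow to the right and rows downward; lengths in m; the calibration is good to about 2 mm. A picture is of the moment at which its call begins. There is no depth.
- hand_in(): hands the job in, once; it reports no verdict.
The state is a dict: "clock": time; "joints": joint angles; "qvel": joint speeds; "tau": joint torques, N m; "tcp_pos": TCP position; "orientation": TCP orientation; "contact_force": force on the tool from outside, world axes, zero at the start; "moment": the same for the moment, N m; "grip_width": finger opening in m.
Only numpy, scipy, OpenCV 4.12 (cv2) and the standard library are available. Lean on these libraries where they do the work, as an engineer would, in place of code of your own. Each camera call takes 0.05 s, during which the arm holds its last target. There are 200 camera calls.

## Working session

There is one attempt and no reset: what is moved stays moved. The work goes in short steps, Python scripts to look and compute and a tool call to move; the robot and the scene stay as the last step left them, time stands still between calls to the robot, and variables do not carry over. Pictures are saved under pics/ and viewed, about 8 in all and at most 12, crops included, and the job is handed in when it is done.

Besides the shell and the picture viewer there is one more tool, called as a command line: name --argument value ..., lists and objects as JSON in quotes. send_rows: Moves the arm, as the interface text tells. Its arguments: {"type":"object","properties":{"motion":{"type":"array","items":{"type":"object","properties":{"dp":{"type":"array","items":{"type":"number"}},"rot":{"type":"array","items":{"type":"number"}},"grip":{"type":"number"}}}},"grip_force":{"type":"number"}},"required":["motion"]}

```bash
mkdir -p pics; cat > h.py <<'E'
import numpy as np, cv2
from bench import get_obs, imaging, hand_in
def grab(n,save=None):
    f=imaging.grab_frame(n)
    if save: cv2.imwrite('pics/'+save,cv2.cvtColor(f['img'],cv2.COLOR_RGB2BGR))
    return f
def ray(f,u,v):
    d=np.array([(u-f['cx'])/f['fx'],(v-f['cy'])/f['fy'],1.]);R=np.array(f['R'])
    return -R.T@np.array(f['t']),R.T@d
def onz(f,u,v,z):
    c,d=ray(f,u,v);return c+d*(z-c[2])/d[2]
def proj(f,X):
    p=np.array(f['R'])@np.array(X)+np.array(f['t']);return np.array([p[0]/p[2]*f['fx']+f['cx'],p[1]/p[2]*f['fy']+f['cy']])
def tri(*fs):
    A=np.zeros((3,3));b=np.zeros(3)
    for f,u,v in fs:
        c,d=ray(f,u,v);d=d/np.linalg.norm(d);P=np.eye(3)-np.outer(d,d);A+=P;b+=P@c
    return np.linalg.solve(A,b)
E
python3 - <<'E'
from h import *
import pickle
o=get_obs();print(o)
F={}
for n in('top','side','wrist'):
    F[n]=grab(n,n+'0.png');print(n,-np.array(F[n]['R']).T@np.array(F[n]['t']),F[n]['R'],F[n]['fx'])
pickle.dump(F,open('f0.pkl','wb'))
a=np.vstack([F['top']['img'],F['side']['img']])
cv2.imwrite('pics/a.png',cv2.cvtColor(np.hstack([F['top']['img'],F['side']['img']]),cv2.COLOR_RGB2BGR))
E
```

```text
{'clock': 0.0, 'joints': array([ 0.9978716 ,  0.47781807,  0.02234276,  1.55647249, -0.01150145,
        1.10926052, -0.08305727]), 'qvel': array([ 0.00019521, -0.00163943, -0.00124589, -0.0009128 ,  0.00048485,
       -0.00025437, -0.00013631]), 'tau': array([ 3.51107255e-04, -5.96451187e+01,  1.60841502e+00, -2.81198752e+01,
        1.24693671e-02,  9.20890277e-03,  2.68908241e-05]), 'tcp_pos': array([ 0.30229929, -0.60286058,  0.23030483]), 'orientation': array([-2.67270255e+00,  1.64953574e+00,  2.55173115e-03]), 'contact_force': array([-0.78074693,  0.2771409 , -0.64489316]), 'moment': array([-0.0389127 , -0.01857086,  0.00648598]), 'grip_width': 0.08536586701806993}
top [ 0.43395774 -0.02264093  1.40516388] [[ 0.01503165 -0.99987887 -0.00403544]
 [-0.99587129 -0.01460981 -0.08959312]
 [ 0.08952331  0.00536551 -0.99597027]] 465.15289784703936
side [ 0.20138891 -1.0298241   1.33671673] [[ 0.94075486 -0.33899176 -0.00805551]
 [-0.25341254 -0.68707746 -0.6809601 ]
 [ 0.2253051   0.64265788 -0.73227622]] 506.62047429232865
wrist [ 0.36455286 -0.57241357  0.37291799] [[ 0.44821636 -0.89392397 -0.00142717]
 [-0.85868143 -0.43098841  0.27733589]
 [-0.24853229 -0.123081   -0.96077197]] 329.6028643839952
```

View pics/top0.png

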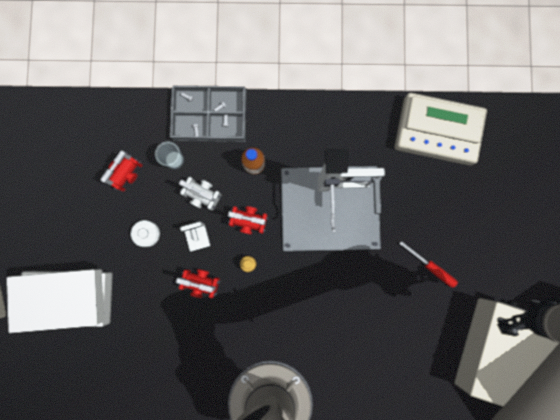

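View pics/side0.png

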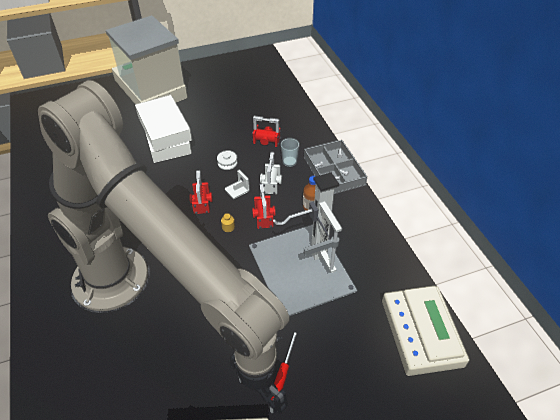

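The top view shows the silver valve at about (200,192) and the scale at about (333,200), with the hook pointing to image-down (-x). The side view shows the valve at (270,178), the hook end near (277,222) and the marker tab near (318,252). I'll zoom in on both.

```bash
python3 - <<'E'
from h import *
import pickle
F=pickle.load(open('f0.pkl','rb'))
def crop(n,u0,v0,w,h,s):
    i=F[n]['img'][v0:v0+h,u0:u0+w];return cv2.resize(i,(w*s,h*s),interpolation=cv2.INTER_CUBIC)
a=np.hstack([crop('top',170,165,66,60,6),crop('side',235,140,66,60,6)])
b=np.hstack([crop('top',280,140,110,60,0+3) if 0 else cv2.resize(crop('top',275,145,115,110,4)[:, :],(396,240*396//396+0)) if 0 else crop('top',275,145,132,80,3),crop('side',240,165,132,80,3)])
c=np.vstack([a,b]);print(c.shape)
cv2.imwrite('pics/b.png',cv2.cvtColor(c,cv2.COLOR_RGB2BGR))
f=F['top']
# base corners from mask
hsv=cv2.cvtColor(f['img'],cv2.COLOR_RGB2HSV)
m=((hsv[...,2]>70)&(hsv[...,1]<90)).astype(np.uint8);m[:, :270]=0;m[:,390:]=0;m[:150]=0;m[260:]=0
cs,_=cv2.findContours(m,0,2);k=max(cs,key=cv2.contourArea);r=cv2.minAreaRect(k);print(r,[onz(f,*p,0.012).round(4) for p in cv2.boxPoints(r)])
E
```

```text
(600, 792, 3)
((333.46136474609375, 207.03016662597656), (86.41476440429688, 104.50933074951172), 88.87670135498047) [array([ 0.7071, -0.0204,  0.012 ]), array([ 0.7179, -0.3373,  0.012 ]), array([ 0.4566, -0.3409,  0.012 ]), array([ 0.4458, -0.0292,  0.012 ])]
```

View pics/b.png

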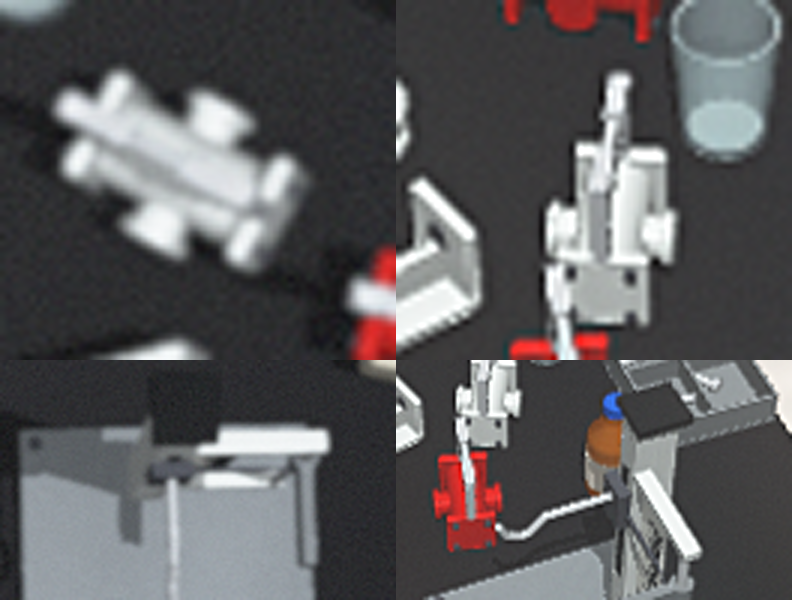

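The zoomed crops show the silver valve's bail at top pixels (181,182) to (212,199). The hook is a light bar at top u≈333, and the marker tab is at u≈377, v≈180–209. Next I'll compute positions.

```bash
python3 - <<'E'
from h import *
import pickle
F=pickle.load(open('f0.pkl','rb'));f=F['top'];s=F['side']
print('bail ends z.114',onz(f,181,182.5,.112),onz(f,212.5,199,.112),'flange ctr',onz(f,200.3,193,.056))
print('bail tri',tri((f,181,182.5),(s,272.3,153.5)),tri((f,212.5,199),(s,269,171)))
hsv=cv2.cvtColor(f['img'],cv2.COLOR_RGB2HSV);m=(hsv[...,2]>70)&(hsv[...,1]<90)
L=[];R=[];B=[]
for v in range(215,244):
    u=np.where(m[v,272:392])[0]+272;L.append((u[0]-.5,v));R.append((u[-1]+.5,v))
for u in range(290,374):
    v=np.where(m[200:262,u])[0]+200;B.append((u,v[-1]+.5))
for n,P in(('L',L),('R',R),('B',B)):
    W=np.array([onz(f,*p,.012)[:2] for p in P]);x0,y0=np.median(W,0);vx,vy,cx,cy=cv2.fitLine(W.astype(np.float32),cv2.DIST_HUBER,0,.01,.01).ravel();print(n,cx,cy,np.degrees(np.arctan2(vy,vx)))
    
# hook bar
for v in range(190,236,4): print(v,np.round(f['img'][v,326:342].astype(int).sum(1)/3).astype(int))
E
```

```text
bail ends z.114 [0.63328514 0.25796826 0.112     ] [0.58789733 0.16810583 0.112     ] flange ctr [0.61171324 0.21256509 0.056     ]
bail tri [0.63696788 0.26019919 0.09990713] [0.59094008 0.1674717  0.11165318]
L 0.5225481 -0.026461037 0.8216587
R 0.5211968 -0.32164127 2.2255743
B 0.45165136 -0.17671596 -87.41791
190 [110 111 117 134 156 189 213 197 169 158 159 160 161 161 157 158]
194 [153 154 156 153 155 183 210 201 176 160 156 160 160 163 159 157]
198 [155 155 154 153 150 176 206 202 178 164 155 162 159 161 158 161]
202 [153 154 159 152 152 174 209 219 191 168 163 158 162 161 164 161]
206 [156 154 157 153 145 161 200 210 192 168 163 160 159 161 159 164]
210 [159 158 157 160 156 171 199 210 184 161 156 161 159 160 163 164]
214 [158 157 158 158 149 149 169 181 172 163 162 161 163 163 164 161]
218 [160 160 159 152 149 160 180 181 170 162 160 159 161 162 165 164]
222 [157 162 160 155 153 168 188 188 174 164 163 163 162 165 164 163]
226 [162 157 161 159 157 155 162 171 167 162 161 162 163 162 161 166]
230 [163 159 165 162 160 154 160 185 191 179 166 164 163 164 164 167]
234 [162 158 162 165 164 162 160 162 164 166 165 164 163 166 167 164]
```

send_rows --motion '[{"dp": [0, 0, 0.06], "rot": [0, 0, 0], "grip": 0.085}, {"dp": [0, 0, 0.06], "rot": [0, 0, 0], "grip": 0.085}, {"dp": [0.022, 0.03, 0.05], "rot": [0, 0, 0.05], "grip": 0.085}, {"dp": [0.022, 0.058, 0], "rot": [0, 0, 0.05], "grip": 0.085}, {"dp": [0.022, 0.058, 0], "rot": [0, 0, 0.05], "grip": 0.085}, {"dp": [0.022, 0.058, 0], "rot": [0, 0, 0.05], "grip": 0.085}, {"dp": [0.022, 0.058, 0], "rot": [0, 0, 0.05], "grip": 0.085}, {"dp": [0.022, 0.058, 0], "rot": [0, 0, 0.05], "grip": 0.085}, {"dp": [0.022, 0.058, 0], "rot": [0, 0, 0.05], "grip": 0.085}, {"dp": [0.022, 0.058, 0], "rot": [0, 0, 0.05], "grip": 0.085}, {"dp": [0.022, 0.058, 0], "rot": [0, 0, 0.05], "grip": 0.085}, {"dp": [0.022, 0.058, 0], "rot": [0, 0, 0.05], "grip": 0.085}, {"dp": [0.022, 0.058, 0], "rot": [0, 0, 0.05], "grip": 0.085}, {"dp": [0.022, 0.058, 0], "rot": [0, 0, 0.05], "grip": 0.085}, {"dp": [0.022, 0.058, 0], "rot": [0, 0, 0], "grip": 0.085}]'

```text
clock: 2.02
tcp_pos: [0.5829, 0.1298, 0.4011]
orientation: [3.041, -0.774, -0.008]
contact_force: [0.5, -0.6, -0.3]
grip_width: 0.0854
```

```bash
python3 - <<'E'
from h import *
import pickle
F=pickle.load(open('f0.pkl','rb'));f=F['top'];s=F['side']
print('tip top',onz(f,334,230.5,.252),'arm',onz(f,332.8,206,.248),onz(f,332.5,194,.248), 'tip tri',tri((f,334,230.5),(s,274.7,220.5)))
a=np.radians(2.2);ex=np.array([np.cos(a),np.sin(a)]);ey=np.array([-ex[1],ex[0]])
o=np.array([.651,-.149]);
for n,p in dict(seat=(-130,0,230),tip=(-155,0,252),rod=(-20,-115,286),tab=(-95,-115,230),tabend=(-112,-115,242)).items():
    w=np.r_[o+ex*p[0]/1e3+ey*p[1]/1e3,p[2]/1e3];print(n,w.round(4),proj(f,w),proj(s,w))
E
```

```text
tip top [ 0.49699424 -0.15614566  0.252     ] arm [ 0.55846892 -0.1533508   0.248     ] [ 0.58869527 -0.15246443  0.248     ] tip tri [ 0.49892006 -0.15732289  0.24515841]
seat [ 0.5211 -0.154   0.23  ] [332.17983575 221.43431999] [281.13098058 221.11894398]
tip [ 0.4961 -0.155   0.252 ] [333.51607948 230.84746639] [272.88677532 218.6639985 ]
rod [ 0.6354 -0.2647  0.286 ] [380.51032013 173.55323549] [335.33598249 226.03311254]
tab [ 0.5605 -0.2676  0.23  ] [377.02653632 206.61113772] [309.05228427 247.2325341 ]
tabend [ 0.5435 -0.2682  0.242 ] [378.31013757 212.85165962] [303.4894436  246.45212369]
```

send_rows --motion '[{"dp": [0.014, 0.036, -0.04], "rot": [0, 0, 0.015], "grip": 0.085}, {"dp": [0.014, 0.036, -0.04], "rot": [0, 0, 0.015], "grip": 0.085}, {"dp": [0.014, 0.036, -0.04], "rot": [0, 0, 0], "grip": 0.085}, {"dp": [0, 0, -0.04], "rot": [0, 0, 0], "grip": 0.085}, {"dp": [0, 0, 0], "rot": [0, 0, 0], "grip": 0.085}]'

```text
clock: 2.65
tcp_pos: [0.6248, 0.2476, 0.2347]
orientation: [3.057, -0.715, -0.011]
contact_force: [-0.7, -1.4, 0.3]
grip_width: 0.0853
```

```bash
python3 - <<'E'
from h import *
import pickle
f=grab('wrist','w1.png');pickle.dump(f,open('w1.pkl','wb'))
o=get_obs();print(o['tcp_pos'],o['orientation'],o['contact_force'])
for p in((.612,.213,.114),(.6346,.2577,.114),(.589,.168,.114)):print(proj(f,p))
i=cv2.resize(f['img'],None,fx=1.4,fy=1.4,interpolation=cv2.INTER_CUBIC);cv2.imwrite('pics/w1b.png',i[...,::-1])
E
```

```text
[0.62578793 0.24869656 0.23731205] [-3.05766523  0.71527798  0.00661941] [0.50768605 0.30469623 0.85624363]
[286.19433187 246.60504248]
[287.00993863 189.25151345]
[285.20337121 298.9571654 ]
```

View pics/w1b.png

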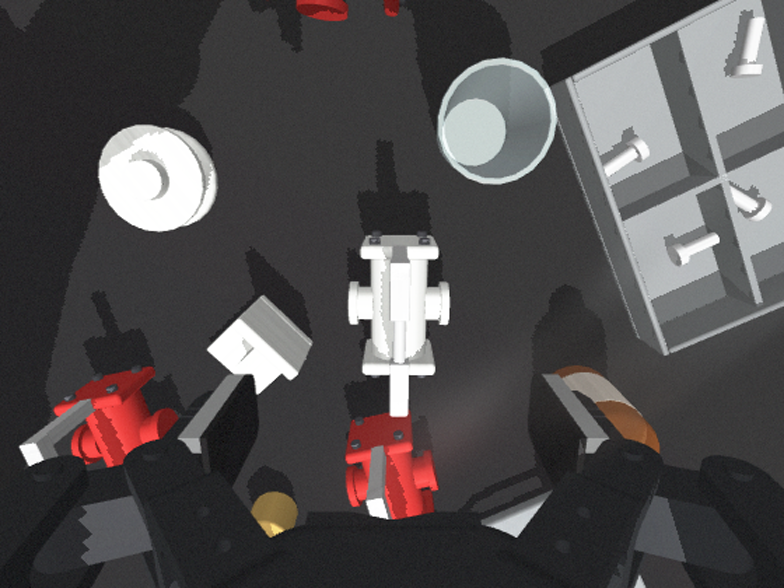

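The wrist view shows the bail at pixels (286,187) to (285,297), with its neck in the middle at (286,244). That agrees with my estimate to about 2 mm.

```bash
python3 - <<'E'
from h import *
import pickle
from scipy.spatial.transform import Rotation as Rn
f=pickle.load(open('w1.pkl','rb'))
a=onz(f,285.7,187.1,.114);b=onz(f,285.,297.1,.114);c=onz(f,285.7,243.6,.112);print(a,b,c,np.degrees(np.arctan2(*(a-b)[[1,0]])),np.linalg.norm(a-b))
e=(a-b)/np.linalg.norm(a-b);m=c[:2]*.5+(a+b)[:2]/4;g=m+e[:2]*.028
o=get_obs();print(m,'grip',g,'delta',g-o['tcp_pos'][:2]);print(Rn.from_rotvec(o['orientation']).as_matrix(),o['tcp_pos'])
E
```

```text
[0.63442796 0.25977208 0.114     ] [0.58966316 0.16976785 0.114     ] [0.61250058 0.21494456 0.112     ] 63.55593793910296 0.10052188639377209
[0.61227307 0.21485726] grip [0.62474214 0.23992761] delta [-0.0010458  -0.00876896]
[[ 8.96224107e-01 -4.43585356e-01 -3.79243986e-03]
 [-4.43579570e-01 -8.96232052e-01  2.29664078e-03]
 [-4.41766238e-03 -3.76055992e-04 -9.99990171e-01]] [0.62578793 0.24869656 0.23731205]
```

send_rows --motion '[{"dp": [-0.001, -0.009, -0.04], "rot": [0, 0, 0], "grip": 0.05}, {"dp": [0, 0, -0.04], "rot": [0, 0, 0], "grip": 0.05}, {"dp": [0, 0, -0.04], "rot": [0, 0, 0], "grip": 0.05}, {"dp": [0, 0, -0.02], "rot": [0, 0, 0], "grip": 0.05}, {"dp": [0, 0, 0], "rot": [0, 0, 0], "grip": 0.05}]' --grip_force 80

```text
clock: 3.32
tcp_pos: [0.633, 0.2399, 0.108]
orientation: [-3.045, 0.722, -0.021]
contact_force: [0.1, 0.7, 0.7]
grip_width: 0.0501
```

send_rows --motion '[{"dp": [-0.008, 0, -0.01], "rot": [-0.009, 0.016, 0], "grip": 0.05}, {"dp": [0, 0, -0.009], "rot": [0, 0, 0], "grip": 0.05}]'

```text
clock: 3.58
tcp_pos: [0.627, 0.2413, 0.0926]
orientation: [-3.053, 0.725, -0.007]
contact_force: [-0.7, 0.9, 0.1]
grip_width: 0.0496
```

```bash
cat >> h.py <<'E'
from scipy.spatial.transform import Rotation as Rn
def st(n=1):
    o=get_obs();M=Rn.from_rotvec(o['orientation']).as_matrix();z=M[:,2]
    print('t',round(o['clock'],2),'tcp',o['tcp_pos'].round(4),'jaw deg',round(np.degrees(np.arctan2(M[1,0],M[0,0])),2),'fix rot xy',round(-z[1],4),round(z[0],4),'F',o['contact_force'].round(2),'M',o['moment'].round(3),'w',round(o['grip_width'],4));return o
E
python3 -c "from h import *;st()"
```

```text
t 3.58 tcp [0.627  0.2413 0.0926] jaw deg -26.7 fix rot xy -0.0023 0.0052 F [-0.72  0.94  0.11] M [ 0.02   0.022 -0.028] w 0.0496
```

send_rows --motion '[{"dp": [-0.002, -0.001, -0.003], "rot": [-0.002, 0.005, 0], "grip": 0.03}, {"dp": [0, 0, 0], "rot": [0, 0, 0], "grip": 0.0}, {"dp": [0, 0, 0], "rot": [0, 0, 0], "grip": 0.0}, {"dp": [0, 0, 0], "rot": [0, 0, 0], "grip": 0.0}, {"dp": [0, 0, 0], "rot": [0, 0, 0], "grip": 0.0}]' --grip_force 90

```text
clock: 4.2
tcp_pos: [0.6251, 0.2406, 0.09]
orientation: [-3.056, 0.725, -0.001]
contact_force: [0.4, 0.2, -0.5]
grip_width: 0.0104
```

```bash
python3 -c "from h import *;st()"
```

```text
t 4.2 tcp [0.6251 0.2406 0.09  ] jaw deg -26.68 fix rot xy -0.0005 0.0005 F [ 0.35  0.16 -0.5 ] M [ 0.026 -0.023  0.01 ] w 0.0104
```

send_rows --motion '[{"dp": [0, 0, 0.01], "rot": [0, 0, 0], "grip": 0.0}, {"dp": [0, 0, 0.03], "rot": [0, 0, 0], "grip": 0.0}, {"dp": [0, 0, 0.05], "rot": [0, 0, 0], "grip": 0.0}, {"dp": [0, 0, 0.05], "rot": [0, 0, 0], "grip": 0.0}, {"dp": [0, 0, 0.04], "rot": [0, 0, 0], "grip": 0.0}, {"dp": [0, 0, 0.0], "rot": [0, 0, 0], "grip": 0.0}, {"dp": [0, 0, 0.0], "rot": [0, 0, 0], "grip": 0.0}]'

```text
clock: 5.08
tcp_pos: [0.62, 0.2372, 0.2706]
orientation: [3.051, -0.723, -0.014]
contact_force: [-0.3, -0.3, -6.5]
grip_width: 0.0104
```

```bash
python3 - <<'E'
from h import *
F=[]
for i in range(6):
    grab('wrist',) if i<5 else None
    o=get_obs();F.append(np.r_[o['contact_force'],o['moment']])
print(np.mean(F,0).round(3),np.std(F,0).round(3));st()
E
```

```text
[-0.007  0.175 -5.39   0.164 -0.059 -0.007] [0.437 0.248 0.565 0.033 0.024 0.019]
t 5.33 tcp [0.6204 0.2377 0.2708] jaw deg -26.66 fix rot xy 0.0038 -0.0102 F [-0.41  0.27 -5.05] M [ 0.142 -0.053  0.003] w 0.0106
```

send_rows --motion '[{"dp": [-0.01, -0.015, 0], "rot": [0.002, -0.005, 0.025], "grip": 0.0}, {"dp": [-0.02, -0.033, 0], "rot": [0.002, -0.005, 0.05], "grip": 0.0}, {"dp": [-0.02, -0.037, 0], "rot": [0, 0, 0.05], "grip": 0.0}, {"dp": [-0.02, -0.037, 0], "rot": [0, 0, 0.05], "grip": 0.0}, {"dp": [-0.02, -0.037, 0], "rot": [0, 0, 0.05], "grip": 0.0}, {"dp": [-0.02, -0.037, 0], "rot": [0, 0, 0.05], "grip": 0.0}, {"dp": [-0.02, -0.037, 0], "rot": [0, 0, 0.05], "grip": 0.0}, {"dp": [-0.02, -0.037, 0], "rot": [0, 0, 0.05], "grip": 0.0}, {"dp": [-0.02, -0.037, 0], "rot": [0, 0, 0.05], "grip": 0.0}, {"dp": [-0.01, -0.03, 0], "rot": [0, 0, 0.05], "grip": 0.0}, {"dp": [0, -0.015, 0], "rot": [0, 0, 0.025], "grip": 0.0}, {"dp": [0, 0, 0], "rot": [0, 0, 0], "grip": 0.0}]'

```text
clock: 6.82
tcp_pos: [0.4276, -0.1235, 0.2625]
orientation: [3.139, 0.082, -0.023]
contact_force: [-1.0, -0.6, -5.3]
grip_width: 0.0098
```

```bash
python3 -c "from h import *;st()"
```

```text
t 6.83 tcp [ 0.4276 -0.1235  0.2625] jaw deg 3.0 fix rot xy 0.002 -0.0145 F [-0.97 -0.61 -5.35] M [ 0.186 -0.053  0.036] w 0.0098
```

send_rows --motion '[{"dp": [0.012, -0.005, -0.006], "rot": [0.002, -0.014, -0.012], "grip": 0.0}, {"dp": [0, 0, -0.006], "rot": [0, 0, 0], "grip": 0.0}, {"dp": [0, 0, 0], "rot": [0, 0, 0], "grip": 0.0}]'

```text
clock: 7.2
tcp_pos: [0.4407, -0.1261, 0.2489]
orientation: [-3.139, -0.066, 0.001]
contact_force: [-1.0, 0.3, -5.2]
grip_width: 0.0104
```

```bash
python3 - <<'E'
from h import *
import pickle
st()
F={n:grab(n,n+'2.png') for n in('wrist','side','top')};pickle.dump(F,open('f2.pkl','wb'))
w=F['wrist'];s=F['side'];t=F['top']
for p in((.521,-.155,.23),(.497,-.156,.252),(.441,-.157,.27)):print([proj(f,p).round(1) for f in(w,s,t)])
A=cv2.resize(w['img'],(533,400));B=cv2.resize(s['img'][180:270,225:375],None,fx=400/150,fy=400/150,interpolation=2)
C=cv2.resize(t['img'][145:255,290:390],(264,290),interpolation=2)
c=np.zeros((400,800,3),np.uint8);c[:,:533]=A;c[:290,533:797]=C
o=np.zeros((600,800,3),np.uint8);o[:400]=c;h=min(200,B.shape[0]);o[400:400+h,:400]=B[:h];o[400:,400:]=cv2.resize(w['img'][150:350,100:500],(400,200))
cv2.imwrite('pics/c2.png',o[...,::-1])
E
```

```text
t 7.2 tcp [ 0.4407 -0.1261  0.2489] jaw deg 2.41 fix rot xy -0.0019 -0.0006 F [-1.03  0.32 -5.19] M [0.149 0.025 0.004] w 0.0104
[array([423.9, 309. ]), array([281.2, 221.4]), array([332.6, 221.5])]
[array([393.7, 333.7]), array([273.3, 218.8]), array([333.9, 230.5])]
[array([279.8, 356.8]), array([254.2, 220.2]), array([335.1, 253.1])]
```

View pics/c2.png

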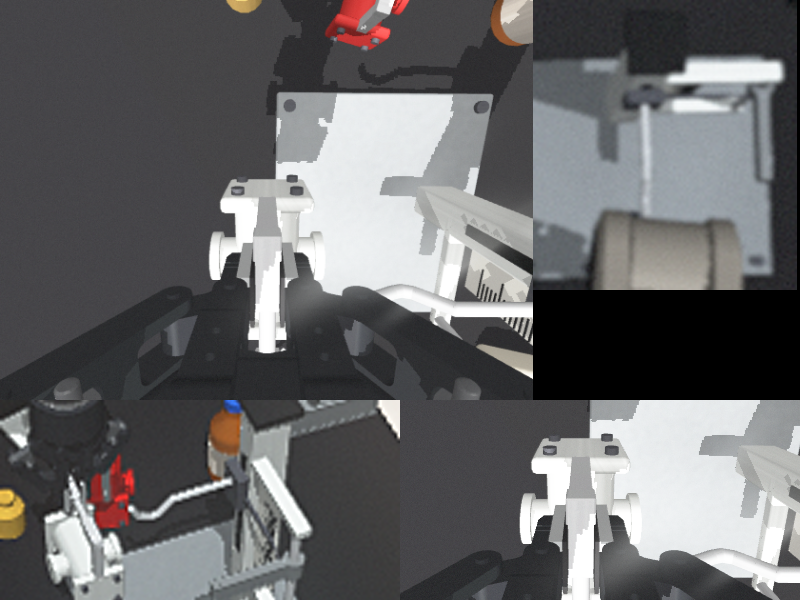

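The wrist view shows the hook bar's dip at about (423,305) px against a predicted (424,309), so the seat estimate holds. The bail is aligned in front of the tip.

send_rows --motion '[{"dp": [0.01, 0, 0.001], "rot": [0, -0.001, 0], "grip": 0.0}, {"dp": [0.01, 0, 0.001], "rot": [0, -0.001, 0], "grip": 0.0}, {"dp": [0.01, 0, 0.001], "rot": [0, -0.001, 0], "grip": 0.0}, {"dp": [0.005, 0, 0.001], "rot": [0, 0, 0], "grip": 0.0}]'

```text
clock: 7.85
tcp_pos: [0.4793, -0.1264, 0.2547]
orientation: [-3.14, -0.066, -0.009]
contact_force: [0.0, -0.0, -6.0]
grip_width: 0.0104
```

```bash
python3 - <<'E'
from h import *
import pickle
st()
f=pickle.load(open('f2.pkl','rb'))['wrist'];print(onz(f,423.5,304.6,.226))
E
```

```text
t 7.85 tcp [ 0.4793 -0.1264  0.2547] jaw deg 2.39 fix rot xy -0.0008 0.006 F [ 0.03 -0.04 -6.  ] M [0.152 0.054 0.009] w 0.0104
[ 0.52241144 -0.15462357  0.226     ]
```

send_rows --motion '[{"dp": [0, 0, -0.004], "rot": [0, 0.005, 0], "grip": 0.0}, {"dp": [0.01, 0, 0], "rot": [0, 0, 0], "grip": 0.0}, {"dp": [0.01, 0, 0], "rot": [0, 0, 0], "grip": 0.0}, {"dp": [0.01, 0, 0], "rot": [0, 0, 0], "grip": 0.0}, {"dp": [0.007, 0, 0], "rot": [0, 0, 0], "grip": 0.0}, {"dp": [0, 0, 0], "rot": [0, 0, 0], "grip": 0.0}]'

```text
clock: 8.6
tcp_pos: [0.5194, -0.1264, 0.25]
orientation: [-3.14, -0.065, -0.001]
contact_force: [-0.3, 1.0, -5.1]
grip_width: 0.0103
```

```bash
python3 -c "from h import *;st()"
```

```text
t 8.6 tcp [ 0.5194 -0.1264  0.25  ] jaw deg 2.39 fix rot xy -0.0013 0.0003 F [-0.27  0.96 -5.1 ] M [0.121 0.087 0.019] w 0.0103
```

send_rows --motion '[{"dp": [0.001, 0, -0.007], "rot": [0, 0, 0], "grip": 0.0}, {"dp": [0, 0, -0.008], "rot": [0, 0, 0], "grip": 0.0}, {"dp": [0, 0, -0.007], "rot": [0, 0, 0], "grip": 0.0}, {"dp": [0, 0, -0.004], "rot": [0, 0, 0], "grip": 0.0}, {"dp": [0, 0, -0.003], "rot": [0, 0, 0], "grip": 0.0}, {"dp": [0, 0, 0], "rot": [0, 0, 0], "grip": 0.0}]'

```text
clock: 9.35
tcp_pos: [0.5191, -0.1266, 0.2183]
orientation: [-3.14, -0.065, 0.003]
contact_force: [-1.0, -0.0, -6.0]
grip_width: 0.01
```

```bash
python3 -c "from h import *;st()"
```

```text
t 9.35 tcp [ 0.5191 -0.1266  0.2183] jaw deg 2.36 fix rot xy -0.0012 -0.0018 F [-1.01 -0.03 -6.  ] M [ 0.174 -0.02   0.002] w 0.01
```

send_rows --motion '[{"dp": [0.001, 0, -0.002], "rot": [0, 0, 0], "grip": 0.0}, {"dp": [0.0005, 0, -0.003], "rot": [0, 0, 0], "grip": 0.0}, {"dp": [0.0003, 0, -0.003], "rot": [0, 0, 0], "grip": 0.0}, {"dp": [0.0003, 0, -0.003], "rot": [0, 0, 0], "grip": 0.0}, {"dp": [0.0003, 0, -0.003], "rot": [0, 0, 0], "grip": 0.0}, {"dp": [0.0003, 0, -0.003], "rot": [0, 0, 0], "grip": 0.0}, {"dp": [0, 0, 0], "rot": [0, 0, 0], "grip": 0.0}, {"dp": [0, 0, 0], "rot": [0, 0, 0], "grip": 0.0}]'

```text
clock: 10.35
tcp_pos: [0.5217, -0.1267, 0.2007]
orientation: [-3.14, -0.064, 0.003]
contact_force: [-0.8, 0.1, -4.2]
grip_width: 0.0103
```

```bash
python3 - <<'E'
from h import *
import pickle
st();F={n:grab(n) for n in('wrist','side')};o=st()
w=F['wrist'];s=F['side']
o2=np.zeros((600,800,3),np.uint8);o2[:300,:400]=cv2.resize(w['img'],(400,300));o2[300:,:400]=cv2.resize(w['img'][210:420,260:540],(400,300));o2[:480,400:]=cv2.resize(s['img'][185:281,240:320],(400,480),interpolation=2)
cv2.imwrite('pics/d3.png',o2[...,::-1])
E
```

```text
t 10.35 tcp [ 0.5217 -0.1267  0.2007] jaw deg 2.34 fix rot xy -0.0007 -0.0022 F [-0.82  0.08 -4.19] M [ 0.126  0.264 -0.091] w 0.0103
t 10.45 tcp [ 0.5217 -0.1268  0.2007] jaw deg 2.34 fix rot xy -0.0007 -0.0021 F [-0.97 -0.58 -3.19] M [ 0.087  0.255 -0.049] w 0.0098
```

View pics/d3.png

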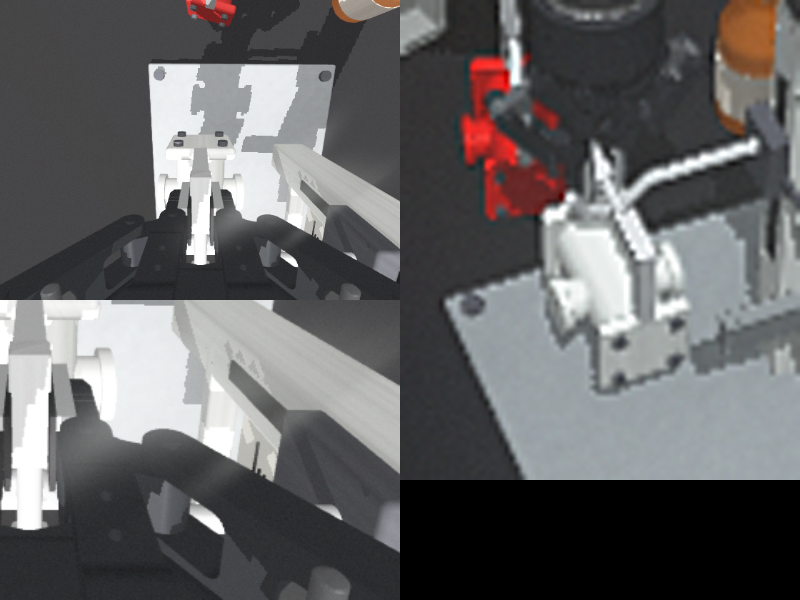

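send_rows --motion '[{"dp": [-0.001, 0, 0], "rot": [0, -0.002, 0], "grip": 0.0}, {"dp": [-0.001, 0, 0], "rot": [0, 0, 0], "grip": 0.0}, {"dp": [0, 0, 0], "rot": [0, 0, 0], "grip": 0.0}]'

```text
clock: 10.82
tcp_pos: [0.5208, -0.1267, 0.2014]
orientation: [-3.141, -0.065, -0.004]
contact_force: [-0.4, -0.4, -4.0]
grip_width: 0.0102
```

```bash
cat >> h.py <<'E'
def avg(n=8):
    F=[]
    for i in range(n):
        imaging.grab_frame('wrist');o=get_obs();F.append(np.r_[o['contact_force'],o['moment']])
    print('avg',np.mean(F,0).round(3));st()
E
python3 -c "from h import *;avg(6)"
```

```text
avg [-0.388 -0.336 -3.629  0.111  0.074 -0.021]
t 11.12 tcp [ 0.5208 -0.1268  0.2013] jaw deg 2.35 fix rot xy -0.0006 0.0025 F [ 0.33 -0.27 -3.71] M [ 0.14   0.057 -0.013] w 0.0101
```

send_rows --motion '[{"dp": [0, 0, -0.002], "rot": [0, 0, 0], "grip": 0.0}, {"dp": [0, 0, -0.003], "rot": [0, 0, 0], "grip": 0.0}, {"dp": [0, 0, -0.003], "rot": [0, 0, 0], "grip": 0.0}, {"dp": [0, 0, -0.003], "rot": [0, 0, 0], "grip": 0.0}, {"dp": [0, 0, -0.003], "rot": [0, 0, 0], "grip": 0.0}, {"dp": [0, 0, -0.003], "rot": [0, 0, 0], "grip": 0.0}, {"dp": [0, 0, -0.003], "rot": [0, 0, 0], "grip": 0.0}, {"dp": [0, 0, 0], "rot": [0, 0, 0], "grip": 0.0}, {"dp": [0, 0, 0], "rot": [0, 0, 0], "grip": 0.0}]'

```text
clock: 12.25
tcp_pos: [0.5208, -0.1268, 0.1801]
orientation: [-3.141, -0.064, -0.004]
contact_force: [-0.8, 0.5, -1.9]
grip_width: 0.0105
```

```bash
python3 -c "from h import *;avg(6)"
```

```text
avg [-1.004  0.533 -2.162  0.101  0.238 -0.04 ]
t 12.55 tcp [ 0.5209 -0.1267  0.1801] jaw deg 2.35 fix rot xy -0.0004 0.0026 F [-0.95  0.52 -2.06] M [ 0.093  0.218 -0.045] w 0.0105
```

send_rows --motion '[{"dp": [-0.001, 0, -0.001], "rot": [0, 0.001, 0], "grip": 0.0}, {"dp": [-0.001, 0, -0.002], "rot": [0, 0.001, 0], "grip": 0.0}, {"dp": [0, 0, -0.003], "rot": [0, 0, 0], "grip": 0.0}, {"dp": [0, 0, -0.003], "rot": [0, 0, 0], "grip": 0.0}, {"dp": [0, 0, -0.002], "rot": [0, 0, 0], "grip": 0.0}, {"dp": [0, 0, 0], "rot": [0, 0, 0], "grip": 0.0}, {"dp": [0, 0, 0], "rot": [0, 0, 0], "grip": 0.0}]'

```text
clock: 13.42
tcp_pos: [0.5207, -0.1267, 0.1693]
orientation: [-3.141, -0.065, -0.007]
contact_force: [0.5, 0.3, -0.8]
grip_width: 0.0101
```

```bash
python3 -c "from h import *;avg(10)"
```

```text
avg [ 0.623  0.072 -0.798  0.067 -0.063  0.011]
t 13.93 tcp [ 0.5207 -0.1268  0.1693] jaw deg 2.38 fix rot xy -0.0001 0.0048 F [ 0.3   0.62 -1.28] M [ 0.074 -0.063 -0.008] w 0.0102
```

send_rows --motion '[{"dp": [0, 0, -0.002], "rot": [0, 0.003, 0], "grip": 0.0}, {"dp": [0, 0, -0.003], "rot": [0, 0.001, 0], "grip": 0.0}, {"dp": [0, 0, -0.002], "rot": [0, 0, 0], "grip": 0.0}, {"dp": [0, 0, 0], "rot": [0, 0, 0], "grip": 0.0}, {"dp": [0, 0, 0], "rot": [0, 0, 0], "grip": 0.0}]'

```text
clock: 14.55
tcp_pos: [0.5207, -0.1267, 0.1617]
orientation: [-3.141, -0.065, -0.0]
contact_force: [-0.3, -0.5, -0.0]
grip_width: 0.0101
```

```bash
python3 -c "from h import *;avg(20)"
```

```text
avg [ 0.227  0.235 -0.149  0.062 -0.001  0.008]
t 15.55 tcp [ 0.5207 -0.1268  0.1617] jaw deg 2.38 fix rot xy -0.0001 0.0003 F [0.73 1.25 0.01] M [0.029 0.007 0.009] w 0.0103
```

send_rows --motion '[{"dp": [0, 0, -0.001], "rot": [0, 0, 0], "grip": 0.0}, {"dp": [0, 0, 0], "rot": [0, 0, 0], "grip": 0.0}, {"dp": [0, 0, 0], "rot": [0, 0, 0], "grip": 0.0}, {"dp": [0, 0, 0], "rot": [0, 0, 0], "grip": 0.013}, {"dp": [0, 0, 0], "rot": [0, 0, 0], "grip": 0.016}, {"dp": [0, 0, 0], "rot": [0, 0, 0], "grip": 0.02}, {"dp": [0, 0, 0], "rot": [0, 0, 0], "grip": 0.03}, {"dp": [0, 0, 0], "rot": [0, 0, 0], "grip": 0.03}, {"dp": [0, 0, 0], "rot": [0, 0, 0], "grip": 0.03}, {"dp": [0, 0, 0], "rot": [0, 0, 0], "grip": 0.03}]' --grip_force 20

```text
clock: 16.8
tcp_pos: [0.5206, -0.127, 0.1607]
orientation: [3.141, 0.065, 0.0]
contact_force: [-0.6, -0.1, -1.0]
grip_width: 0.0299
```

```bash
python3 - <<'E'
from h import *
avg(4);w=grab('wrist')['img'];s=grab('side')['img']
o2=np.zeros((600,800,3),np.uint8);o2[:300,:400]=cv2.resize(w,(400,300));o2[300:,:400]=cv2.resize(w[220:370,200:400],(400,300));o2[:600,400:]=cv2.resize(s[185:305,240:320],(400,600),interpolation=2)
cv2.imwrite('pics/e4.png',o2[...,::-1])
E
```

```text
avg [ 0.282 -0.048 -0.075  0.013 -0.016  0.01 ]
t 17.0 tcp [ 0.5206 -0.1269  0.1607] jaw deg 2.37 fix rot xy 0.0001 0.0002 F [ 0.06  0.69 -0.02] M [ 0.028 -0.014  0.048] w 0.0299
```

View pics/e4.png

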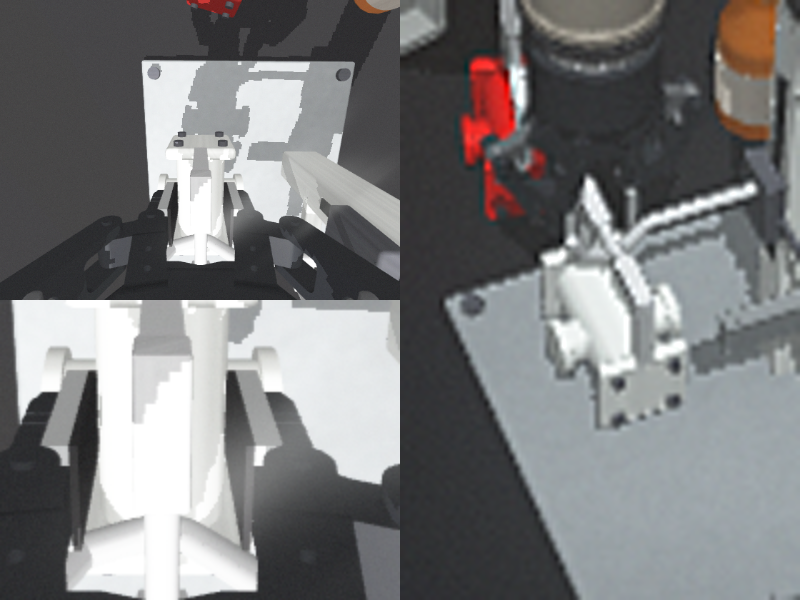

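The wrist view shows the neck in the dip, with the tip and arm on either side, and the fingers clear of the bail. I'll raise the arm straight up.

send_rows --motion '[{"dp": [0, 0, 0.02], "rot": [0, 0, 0], "grip": 0.03}, {"dp": [0, 0, 0.03], "rot": [0, 0, 0], "grip": 0.035}, {"dp": [0, 0, 0.05], "rot": [0, 0, 0], "grip": 0.04}, {"dp": [0, 0, 0.06], "rot": [0, 0, 0], "grip": 0.04}, {"dp": [0, 0, 0.06], "rot": [0, 0, 0], "grip": 0.04}, {"dp": [0, 0, 0.03], "rot": [0, 0, 0], "grip": 0.04}]'

```text
clock: 17.85
tcp_pos: [0.517, -0.1262, 0.4154]
orientation: [-3.139, -0.066, 0.01]
contact_force: [0.2, -0.5, -1.0]
grip_width: 0.0401
```

```bash
python3 -c "
from h import *
o=st();print(o['joints'])
s=grab('side','s5.png');w=grab('wrist','w5.png')
for z in (.230,.176): print(proj(s,(.5605,-.2676,z)),proj(w,(.5605,-.2676,z)),proj(w,(.6252,-.2442,z)))
"
```

```text
t 17.85 tcp [ 0.517  -0.1262  0.4154] jaw deg 2.42 fix rot xy -0.0017 -0.0064 F [ 0.24 -0.52 -0.95] M [ 0.019 -0.042 -0.013] w 0.0401
[ 0.57164125  0.15853423 -0.51419021  1.59707516  0.07733777  1.41316379
  0.09241966]
[309.06279699 247.24143311] [313.33086662 311.87641534] [372.13653572 295.82770566]
[308.31580018 258.9357641 ] [309.43703532 288.49283321] [360.97443876 274.089715  ]
```

send_rows --motion '[{"dp": [0.005, -0.016, 0], "rot": [0, 0, 0.174], "grip": 0.04}, {"dp": [0.005, -0.016, 0], "rot": [0, 0, 0.174], "grip": 0.04}, {"dp": [0.005, -0.016, 0], "rot": [0, 0, 0.174], "grip": 0.04}, {"dp": [0.005, -0.016, 0], "rot": [0, 0, 0.174], "grip": 0.04}, {"dp": [0.005, -0.016, 0], "rot": [0, 0, 0.174], "grip": 0.04}, {"dp": [0.005, -0.016, 0], "rot": [0, 0, 0.174], "grip": 0.04}, {"dp": [0.005, -0.016, -0.02], "rot": [0, 0, 0.174], "grip": 0.04}, {"dp": [0.005, -0.016, -0.03], "rot": [0, 0, 0.174], "grip": 0.04}, {"dp": [0.004, -0.014, -0.03], "rot": [0, 0, 0.174], "grip": 0.04}, {"dp": [0, 0, 0], "rot": [0, 0, 0], "grip": 0.04}]'

```text
clock: 19.2
tcp_pos: [0.5587, -0.2712, 0.3223]
orientation: [-2.115, -2.314, 0.019]
contact_force: [-0.3, 0.3, 0.6]
grip_width: 0.0401
```

```bash
python3 -c "from h import *;st()"
```

```text
t 19.2 tcp [ 0.5587 -0.2712  0.3223] jaw deg 95.14 fix rot xy 0.0044 -0.0134 F [-0.33  0.32  0.63] M [-0.019  0.016  0.034] w 0.0401
```

send_rows --motion '[{"dp": [0.002, 0.003, -0.01], "rot": [0.004, -0.013, -0.05], "grip": 0.04}, {"dp": [0, 0, 0], "rot": [0, 0, 0], "grip": 0.04}, {"dp": [0, 0, 0], "rot": [0, 0, 0], "grip": 0.04}]'

```text
clock: 19.58
tcp_pos: [0.5615, -0.2661, 0.3145]
orientation: [2.184, 2.257, 0.002]
contact_force: [0.3, -0.4, -0.7]
grip_width: 0.0399
```

```bash
python3 - <<'E'
from h import *
import pickle
st();F={n:grab(n,n+'6.png') for n in('wrist','side')};pickle.dump(F,open('f6.pkl','wb'))
w=F['wrist'];s=F['side']
for p in((.5605,-.2676,.242),(.6354,-.2647,.242),(.6354,-.2647,.286)):print(proj(w,p),proj(s,p))
o2=np.zeros((600,800,3),np.uint8);o2[:,:500]=cv2.resize(w['img'][70:370,150:400],(500,600));o2[:,500:]=cv2.resize(s['img'][190:310,300:360],(300,600),interpolation=2)
cv2.imwrite('pics/e6.png',o2[...,::-1])
E
```

```text
t 19.57 tcp [ 0.5615 -0.2661  0.3145] jaw deg 91.87 fix rot xy -0.0003 0.0014 F [ 0.33 -0.39 -0.72] M [ 0.029 -0.021 -0.049] w 0.0399
[279.46028252 224.60393061] [309.23464212 244.55117564]
[280.14627648 319.81787344] [334.09864365 236.26306096]
[280.09039035 361.51983901] [335.32859934 226.04062514]
```

View pics/e6.png

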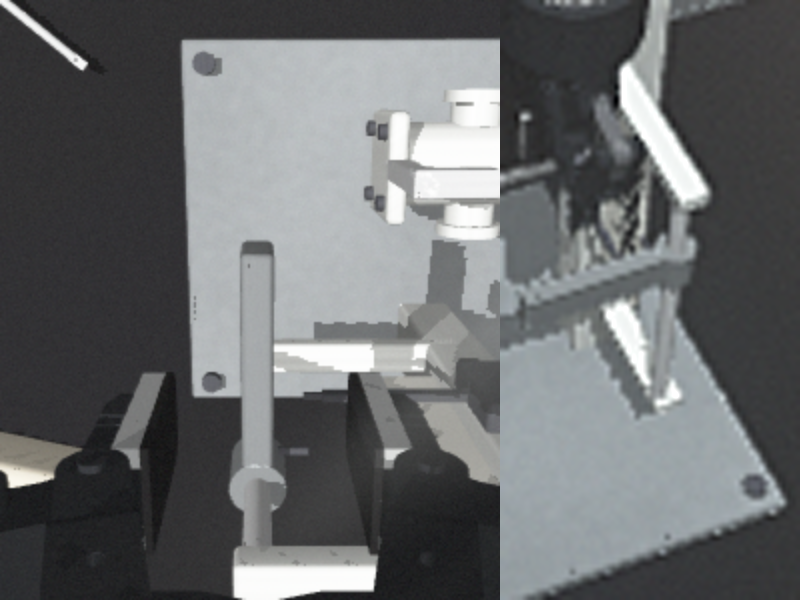

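The wrist view shows the tab along u≈278 from its end at v≈195 to the hub at v≈314. The tab is centred between the open fingers, and the index stub is at about (299,295).

```bash
python3 - <<'E'
from h import *
import pickle
F=pickle.load(open('f6.pkl','rb'));w=F['wrist'];s=F['side']
c,d=ray(w,278.5,197);k=(.5435-c[0])/d[0];print('tab end top',c+k*d)
# width profile of tab
g=cv2.cvtColor(w['img'],cv2.COLOR_RGB2GRAY).astype(int)
for v in(205,215,225,235):print(v,g[v,262:296])
for z in(.22,.23,.24,.25):print(z,onz(w,278.5,197,z),onz(w,278.5,225,z))
gs=cv2.cvtColor(s['img'],cv2.COLOR_RGB2GRAY).astype(int)
for u in(308,312,316,320): print(u,'pred',[proj(s,(.651+x*.99926+.115*.0384,-.149+x*.0384-.115*.99926,.242))[0].round(1) for x in(-.112,-.06)],gs[228:262,u])
E
```

```text
tab end top [ 0.5435     -0.26884282  0.23189531]
205 [183 185 184 184 185 185 183 180 138 159 169 170 171 170 170 171 170 172
 172 168 169 169 162 139 116 159 184 184 185 185 187 185 184 188]
215 [179 181 180 177 183 183 186 180 125 157 169 170 167 170 171 170 170 167
 169 170 169 167 161 140 114 153 182 182 181 181 182 186 185 182]
225 [185 186 183 183 182 180 180 177 133 157 165 171 167 170 172 169 167 170
 168 169 167 169 163 136 115 185 181 186 183 185 184 183 183 184]
235 [182 185 186 183 183 183 182 179 130 156 164 169 169 170 168 169 170 171
 169 170 168 168 162 134 116 184 181 183 182 181 184 181 183 179]
0.22 [ 0.54631103 -0.26882203  0.22      ] [ 0.56802207 -0.26814799  0.22      ]
0.23 [ 0.54394789 -0.26883951  0.23      ] [ 0.56474245 -0.26819392  0.23      ]
0.24 [ 0.54158475 -0.26885699  0.24      ] [ 0.56146283 -0.26823986  0.24      ]
0.25 [ 0.53922161 -0.26887447  0.25      ] [ 0.55818321 -0.26828579  0.25      ]
308 pred [np.float64(303.5), np.float64(320.9)] [111 108 106 105 104 105 108 106 106 105 105 106 105 106 104 101 113 152
 123 153 155 147 105  99 100  99 100 106 101 114 163 161 158 159]
312 pred [np.float64(303.5), np.float64(320.9)] [111 135 141 136 138 136 140 141 121 114 113 114 119 137 135 135 133 139
 153 158 152  87 101 100 102 109 113 115 152 162 159 157 157 161]
316 pred [np.float64(303.5), np.float64(320.9)] [ 51  54  54  51  50  49  64 104 160 167 169 175 176 179 183 183 166 152
 157 138  96 101  99  99 107 109 121 177 173 171 173 169 159 159]
320 pred [np.float64(303.5), np.float64(320.9)] [ 51  60 104 173 167 162 138 118  85  78  99 125 150 106 101 157 156 152
 104 100 102  97 111 159 113 103 109 105 109 110 105 105 113 125]
```

send_rows --motion '[{"dp": [-0.001, -0.002, -0.04], "rot": [0, 0, 0.006], "grip": 0.04}, {"dp": [0, 0, -0.04], "rot": [0, 0, 0], "grip": 0.04}, {"dp": [0, 0, -0.025], "rot": [0, 0, 0], "grip": 0.04}, {"dp": [0, 0, 0], "rot": [0, 0, 0], "grip": 0.04}]'

```text
clock: 20.18
tcp_pos: [0.5622, -0.2684, 0.2104]
orientation: [2.174, 2.259, 0.004]
contact_force: [0.4, -0.6, -0.4]
grip_width: 0.0398
```

```bash
python3 -c "from h import *;st()"
```

```text
t 20.18 tcp [ 0.5622 -0.2684  0.2104] jaw deg 92.21 fix rot xy 0.0027 0.0067 F [ 0.44 -0.58 -0.35] M [-0.023 -0.049  0.009] w 0.0398
```

send_rows --motion '[{"dp": [-0.001, 0, -0.01], "rot": [0.003, 0.006, 0], "grip": 0.04}, {"dp": [0, 0, 0], "rot": [0, 0, 0], "grip": 0.02}, {"dp": [0, 0, 0], "rot": [0, 0, 0], "grip": 0.0}, {"dp": [0, 0, 0], "rot": [0, 0, 0], "grip": 0.0}, {"dp": [0, 0, 0], "rot": [0, 0, 0], "grip": 0.0}]' --grip_force 40

```text
clock: 20.8
tcp_pos: [0.5631, -0.2678, 0.2037]
orientation: [2.176, 2.261, 0.005]
contact_force: [1.3, 1.2, -2.3]
grip_width: 0.0112
```

```bash
python3 - <<'E'
from h import *
import pickle
st();w=grab('wrist','w7.png');pickle.dump(w,open('w7.pkl','wb'))
cv2.imwrite('pics/w7b.png',cv2.resize(w['img'][170:420,150:460],None,fx=2.4,fy=2.4)[...,::-1])
for p in((.6252,-.2442,.175),(.6252,-.2442,.218)):print(proj(w,p))
E
```

```text
t 20.8 tcp [ 0.5631 -0.2678  0.2037] jaw deg 92.19 fix rot xy 0.0005 0.0048 F [ 1.29  1.19 -2.31] M [ 0.163 -0.127 -0.178] w 0.0112
[316.49877819 346.01403569]
[325.68865258 404.91818331]
```

View pics/w7b.png

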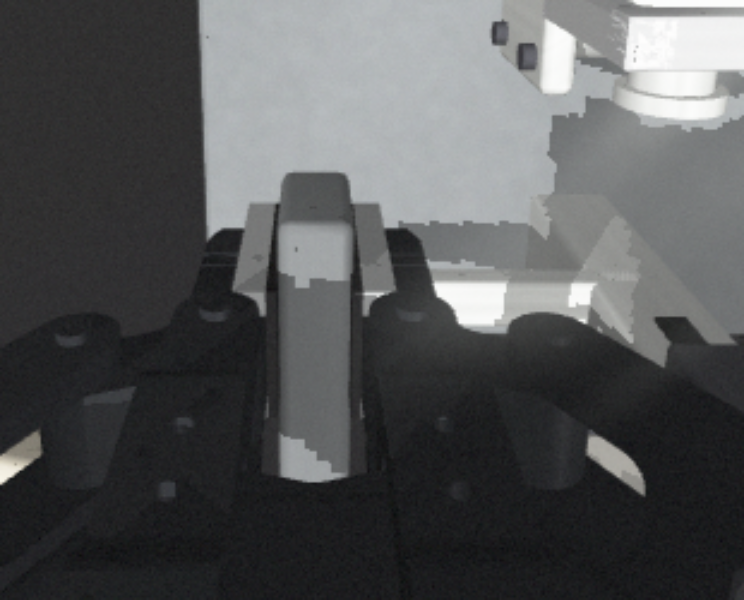

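send_rows --motion '[{"dp": [0, 0, -0.004], "rot": [0, 0.002, 0], "grip": 0.0}, {"dp": [0, 0, -0.006], "rot": [0, 0, 0], "grip": 0.0}, {"dp": [0, 0, -0.006], "rot": [0, 0, 0], "grip": 0.0}, {"dp": [0, 0, -0.006], "rot": [0, 0, 0], "grip": 0.0}, {"dp": [0, 0, -0.006], "rot": [0, 0, 0], "grip": 0.0}, {"dp": [0, 0, -0.006], "rot": [0, 0, 0], "grip": 0.0}, {"dp": [0, 0, 0], "rot": [0, 0, 0], "grip": 0.0}]'

```text
clock: 21.72
tcp_pos: [0.5631, -0.2678, 0.1677]
orientation: [2.177, 2.261, 0.002]
contact_force: [-0.1, -0.4, -1.9]
grip_width: 0.0115
```

```bash
python3 - <<'E'
from h import *
import pickle
st()
w=pickle.load(open('w7.pkl','rb'));c,d=ray(w,281.7,262.5);print(c+d*(.5435-c[0])/d[0])
s=grab('side','s8.png');w=grab('wrist','w8.png')
g=s['img'];cv2.imwrite('pics/s8b.png',cv2.resize(g[200:300,290:360],None,fx=6,fy=6,interpolation=2)[...,::-1])
for z in(.175,.19):print(z,proj(s,(.6252,-.2442,z)))
E
```

```text
t 21.73 tcp [ 0.5631 -0.2678  0.1677] jaw deg 92.17 fix rot xy 0.0006 0.0028 F [-0.13 -0.42 -1.85] M [ 0.126 -0.044 -0.177] w 0.0115
[ 0.5435     -0.26889738  0.23309538]
0.175 [326.13765744 246.52562826]
0.19 [326.4726035  243.31542191]
```

View pics/s8b.png

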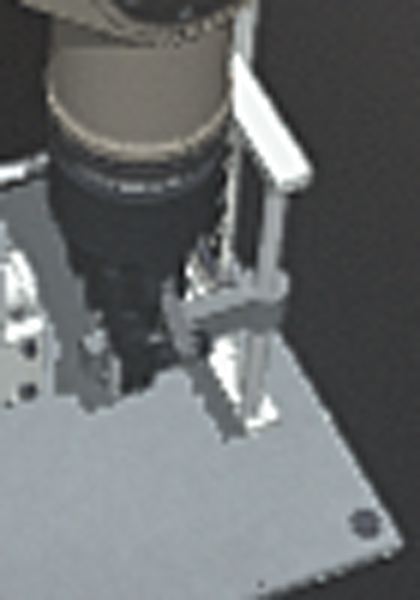

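send_rows --motion '[{"dp": [0, 0, -0.005], "rot": [0, 0.002, 0], "grip": 0.0}, {"dp": [0, 0, -0.005], "rot": [0, 0, 0], "grip": 0.0}, {"dp": [0, 0, 0], "rot": [0, 0, 0], "grip": 0.0}, {"dp": [0, 0, 0], "rot": [0, 0, 0], "grip": 0.015}, {"dp": [0, 0, 0], "rot": [0, 0, 0], "grip": 0.03}, {"dp": [0, 0, 0], "rot": [0, 0, 0], "grip": 0.04}, {"dp": [0, 0, 0], "rot": [0, 0, 0], "grip": 0.04}]'

```text
clock: 22.7
tcp_pos: [0.5638, -0.2688, 0.1581]
orientation: [2.176, 2.261, 0.0]
contact_force: [-0.3, 0.1, 0.3]
grip_width: 0.0403
```

```bash
python3 -c "from h import *;o=st();print(o['joints'])"
```

```text
t 22.7 tcp [ 0.5638 -0.2688  0.1581] jaw deg 92.19 fix rot xy 0.0024 0.0026 F [-0.32  0.05  0.34] M [-0.027  0.016 -0.055] w 0.0403
[ 0.77562868  0.53553257 -0.5892901   1.72101619  0.34858603  0.98793469
  1.66627789]
```

send_rows --motion '[{"dp": [0, 0, 0.03], "rot": [0, 0, 0], "grip": 0.04}, {"dp": [0, 0, 0.05], "rot": [0, 0, 0], "grip": 0.04}, {"dp": [0, 0, 0.06], "rot": [0, 0, 0], "grip": 0.04}, {"dp": [-0.01, 0.005, 0.05], "rot": [0, -0.08, 0], "grip": 0.04}, {"dp": [-0.01, 0.01, 0], "rot": [0, -0.16, 0], "grip": 0.04}, {"dp": [0, 0.01, 0], "rot": [0, -0.16, 0], "grip": 0.04}, {"dp": [0, 0, 0], "rot": [0, -0.16, 0], "grip": 0.04}, {"dp": [0, 0, 0], "rot": [0, -0.16, 0], "grip": 0.04}, {"dp": [0, 0, 0], "rot": [0, 0, 0], "grip": 0.04}]'

```text
clock: 23.82
tcp_pos: [0.5442, -0.239, 0.3545]
orientation: [1.772, 1.856, 0.646]
contact_force: [0.6, 0.4, -0.2]
grip_width: 0.0396
```

```bash
python3 - <<'E'
from h import *
o=st();print(o['joints'])
w=grab('wrist','w9.png');C,d=ray(w,w['cx'],w['cy']);print(C,d,proj(w,(.6252,-.2442,.175)))
E
```

```text
t 23.82 tcp [ 0.5442 -0.239   0.3545] jaw deg 92.1 fix rot xy -0.0038 0.6408 F [ 0.56  0.42 -0.22] M [-0.03   0.655  0.018] w 0.0396
[ 1.26315068  0.03193157 -0.78790383  2.03776107 -0.59088054  0.52511128
  2.53221356]
[ 0.39816274 -0.24354518  0.41891631] [ 0.82808497  0.01575147 -0.56038128] [277.74862227 137.39291304]
```

send_rows --motion '[{"dp": [0, -0.003, -0.03], "rot": [0, 0, 0], "grip": 0.04}, {"dp": [0, -0.003, -0.03], "rot": [0, 0, 0], "grip": 0.04}, {"dp": [0, 0, -0.02], "rot": [0, 0, 0], "grip": 0.04}, {"dp": [0, 0, 0], "rot": [0, 0, 0], "grip": 0.04}, {"dp": [0, 0, 0], "rot": [0, 0, 0], "grip": 0.04}]'

```text
clock: 24.5
tcp_pos: [0.5533, -0.2443, 0.2801]
orientation: [1.761, 1.864, 0.649]
contact_force: [-0.3, -0.2, 0.1]
grip_width: 0.0403
```

```bash
python3 - <<'E'
from h import *
import pickle
o=st()
w=grab('wrist','w10.png');pickle.dump(w,open('w10.pkl','wb'))
for p in((.6252,-.2442,.175),(.6252,-.2442,.185),(.6252,-.2442,.165),(.6252,-.2542,.175)): print(proj(w,p))
u,v=proj(w,(.6252,-.2442,.175)).astype(int)
a=cv2.resize(w['img'][max(v-60,0):v+60,u-80:u+80],(800,600),interpolation=cv2.INTER_CUBIC);cv2.imwrite('pics/w10b.png',a[...,::-1]);print(u-80,max(v-60,0))
E
```

```text
t 24.5 tcp [ 0.5533 -0.2443  0.2801] jaw deg 92.64 fix rot xy -0.0074 0.6426 F [-0.34 -0.22  0.11] M [-0.025  0.618 -0.038] w 0.0403
[281.1467553  191.38116284]
[280.80547571 201.05231816]
[281.47446908 182.09443447]
[269.18653478 190.765971  ]
201 131
```

View pics/w10b.png

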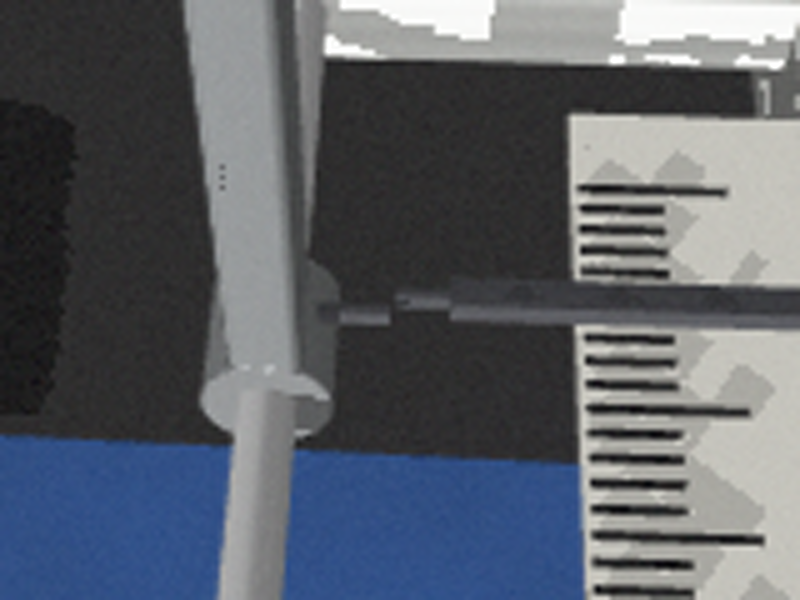

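The wrist view (inverted, so higher z is lower in the picture) shows the pointer tip at crop (395,300) and the index tip at (390,314). The marker is about 3 mm too high, so I'll refine that numerically.

```bash
cat >> h.py <<'E'
def prof(w,a=(131,201)):
    g=cv2.cvtColor(w['img'],cv2.COLOR_RGB2GRAY).astype(float);r=g[181:204]
    for n,(u0,u1) in dict(index=(270,278),pointer=(282,290)).items():
        p=r[:,u0:u1].mean(1);print(n,p.round(0).astype(int));q=np.clip(p-np.percentile(p,30)-4,0,None);print(' centroid',(q*np.arange(181,204)).sum()/q.sum())
E
python3 - <<'E'
from h import *
import pickle
prof(pickle.load(open('w10.pkl','rb')))
E
```

```text
index [46 45 45 46 45 45 44 44 48 44 47 61 73 96 90 46 45 46 46 45 46 45 45]
 centroid 193.9482551143201
pointer [46 46 44 46 45 47 45 50 61 78 92 84 45 46 45 46 46 46 45 45 46 45 46]
 centroid 190.8357894736842
```

send_rows --motion '[{"dp": [-0.005, 0, 0.04], "rot": [0, 0, 0], "grip": 0.04}, {"dp": [-0.005, 0, 0.03], "rot": [0, 0.08, 0], "grip": 0.04}, {"dp": [0, -0.005, 0], "rot": [0, 0.16, 0], "grip": 0.04}, {"dp": [0, -0.005, 0], "rot": [0, 0.16, 0], "grip": 0.04}, {"dp": [0, -0.01, 0], "rot": [0, 0.16, 0], "grip": 0.04}, {"dp": [0, 0, 0], "rot": [0, 0.08, 0], "grip": 0.04}, {"dp": [0, 0, 0], "rot": [0, 0, 0], "grip": 0.04}]'

```text
clock: 25.42
tcp_pos: [0.5438, -0.2695, 0.3624]
orientation: [2.142, 2.239, 0.03]
contact_force: [-0.3, 0.6, -0.0]
grip_width: 0.0398
```

```bash
python3 -c "from h import *;st()"
```

```text
t 25.43 tcp [ 0.5438 -0.2695  0.3624] jaw deg 92.5 fix rot xy 0.0157 0.0441 F [-0.34  0.59 -0.01] M [0.065 0.006 0.003] w 0.0398
```

send_rows --motion '[{"dp": [0.018, 0.001, -0.04], "rot": [0.016, 0.044, -0.005], "grip": 0.04}, {"dp": [0, 0, -0.05], "rot": [0, 0, 0], "grip": 0.04}, {"dp": [0, 0, -0.04], "rot": [0, 0, 0], "grip": 0.04}, {"dp": [0, 0, -0.03], "rot": [0, 0, 0], "grip": 0.04}, {"dp": [0, 0, 0], "rot": [0, 0, 0], "grip": 0.04}]'

```text
clock: 26.05
tcp_pos: [0.5609, -0.2719, 0.2037]
orientation: [2.176, 2.246, 0.005]
contact_force: [0.6, -0.5, -0.2]
grip_width: 0.04
```

```bash
python3 -c "from h import *;st()"
```

```text
t 26.05 tcp [ 0.5609 -0.2719  0.2037] jaw deg 91.8 fix rot xy 0.0078 0.0124 F [ 0.56 -0.48 -0.21] M [-0.006  0.041 -0.034] w 0.04
```

send_rows --motion '[{"dp": [0.001, 0.004, 0], "rot": [0.008, 0.012, 0.006], "grip": 0.04}, {"dp": [0, 0, -0.015], "rot": [0, 0, 0], "grip": 0.04}, {"dp": [0, 0, -0.02], "rot": [0, 0, 0], "grip": 0.04}, {"dp": [0, 0, -0.01], "rot": [0, 0, 0], "grip": 0.04}, {"dp": [0, 0, 0], "rot": [0, 0, 0], "grip": 0.04}]'

```text
clock: 26.68
tcp_pos: [0.5635, -0.2689, 0.1604]
orientation: [2.176, 2.256, 0.004]
contact_force: [0.3, -0.8, -0.1]
grip_width: 0.0398
```

```bash
python3 -c "from h import *;st()"
```

```text
t 26.68 tcp [ 0.5635 -0.2689  0.1604] jaw deg 92.07 fix rot xy 0.0028 0.0067 F [ 0.26 -0.81 -0.1 ] M [ 0.014 -0.037 -0.011] w 0.0398
```

send_rows --motion '[{"dp": [0, 0.001, 0], "rot": [0.003, 0.006, 0.002], "grip": 0.02}, {"dp": [0, 0, 0], "rot": [0, 0, 0], "grip": 0.0}, {"dp": [0, 0, 0], "rot": [0, 0, 0], "grip": 0.0}, {"dp": [0, 0, 0], "rot": [0, 0, 0], "grip": 0.0}, {"dp": [0, 0, 0], "rot": [0, 0, 0], "grip": 0.0}]'

```text
clock: 27.3
tcp_pos: [0.5638, -0.2677, 0.1607]
orientation: [2.179, 2.263, 0.002]
contact_force: [0.5, -0.3, -2.9]
grip_width: 0.0111
```

```bash
python3 -c "from h import *;st()"
```

```text
t 27.3 tcp [ 0.5638 -0.2677  0.1607] jaw deg 92.18 fix rot xy -0.0006 0.0008 F [ 0.49 -0.27 -2.88] M [ 0.022 -0.059 -0.101] w 0.0111
```

send_rows --motion '[{"dp": [0, 0, -0.001], "rot": [0, 0, 0], "grip": 0.0}, {"dp": [0, 0, -0.002], "rot": [0, 0, 0], "grip": 0.0}, {"dp": [0, 0, 0], "rot": [0, 0, 0], "grip": 0.0}, {"dp": [0, 0, 0], "rot": [0, 0, 0], "grip": 0.0}]'

```text
clock: 27.8
tcp_pos: [0.5639, -0.2677, 0.1583]
orientation: [2.179, 2.263, 0.001]
contact_force: [-0.8, 0.2, 0.1]
grip_width: 0.0114
```

```bash
python3 -c "from h import *;st()"
```

```text
t 27.8 tcp [ 0.5639 -0.2677  0.1583] jaw deg 92.17 fix rot xy -0.0002 0.0009 F [-0.76  0.15  0.15] M [ 0.058  0.137 -0.08 ] w 0.0114
```

send_rows --motion '[{"dp": [0, 0, -0.001], "rot": [0, 0, 0], "grip": 0.0}, {"dp": [0, 0, 0], "rot": [0, 0, 0], "grip": 0.0}, {"dp": [0, 0, 0], "rot": [0, 0, 0], "grip": 0.015}, {"dp": [0, 0, 0], "rot": [0, 0, 0], "grip": 0.03}, {"dp": [0, 0, 0], "rot": [0, 0, 0], "grip": 0.04}, {"dp": [0, 0, 0.03], "rot": [0, 0, 0], "grip": 0.04}, {"dp": [0, 0, 0.05], "rot": [0, 0, 0], "grip": 0.04}, {"dp": [0, 0, 0.06], "rot": [0, 0, 0], "grip": 0.04}, {"dp": [-0.01, 0.005, 0.05], "rot": [0, -0.08, 0], "grip": 0.04}, {"dp": [-0.01, 0.01, 0], "rot": [0, -0.16, 0], "grip": 0.04}, {"dp": [0, 0.01, 0], "rot": [0, -0.16, 0], "grip": 0.04}, {"dp": [0, 0, 0], "rot": [0, -0.16, 0], "grip": 0.04}, {"dp": [0, 0, 0], "rot": [0, -0.16, 0], "grip": 0.04}, {"dp": [0, 0, 0], "rot": [0, 0, 0], "grip": 0.04}, {"dp": [0, -0.003, -0.03], "rot": [0, 0, 0], "grip": 0.04}, {"dp": [0, -0.003, -0.03], "rot": [0, 0, 0], "grip": 0.04}, {"dp": [0, 0, -0.02], "rot": [0, 0, 0], "grip": 0.04}, {"dp": [0, 0, 0], "rot": [0, 0, 0], "grip": 0.04}, {"dp": [0, 0, 0], "rot": [0, 0, 0], "grip": 0.04}]'

```text
clock: 30.18
tcp_pos: [0.5509, -0.2439, 0.2766]
orientation: [1.768, 1.864, 0.648]
contact_force: [-0.6, 0.1, -0.2]
grip_width: 0.0396
```

```bash
python3 - <<'E'
from h import *
import pickle
st();w=grab('wrist','w12.png');pickle.dump(w,open('w12.pkl','wb'));print(proj(w,(.6252,-.2442,.175)));prof(w)
E
```

```text
t 30.18 tcp [ 0.5509 -0.2439  0.2766] jaw deg 92.52 fix rot xy -0.0085 0.6392 F [-0.63  0.12 -0.19] M [0.081 0.704 0.019] w 0.0396
[280.20958516 197.07444292]
index [46 46 45 46 45 46 46 46 46 46 46 46 47 54 61 87 97 68 45 46 46 46 46]
 centroid 196.5405690200211
pointer [44 46 46 46 46 45 46 44 46 45 44 46 46 53 59 87 97 68 45 47 46 45 46]
 centroid 196.57556270096467
```

Index and pointer rows now agree (196.54 and 196.58 px). I'll retreat upwards and take a last look.

send_rows --motion '[{"dp": [-0.02, 0, 0.05], "rot": [0, 0, 0], "grip": 0.04}, {"dp": [-0.03, 0, 0.05], "rot": [0, 0.05, 0], "grip": 0.04}, {"dp": [-0.03, 0, 0.03], "rot": [0, 0.1, 0], "grip": 0.04}, {"dp": [0, 0, 0], "rot": [0, 0, 0], "grip": 0.04}, {"dp": [0, 0, 0], "rot": [0, 0, 0], "grip": 0.04}]'

```text
clock: 30.85
tcp_pos: [0.4694, -0.2434, 0.4147]
orientation: [1.863, 1.963, 0.517]
contact_force: [-0.3, 0.1, -0.9]
grip_width: 0.04
```

```bash
python3 - <<'E'
from h import *
import pickle
st();w=pickle.load(open('w12.pkl','rb'))['img'];s=grab('side')['img'];t=grab('top')['img'];w2=grab('wrist')['img']
o=np.zeros((600,800,3),np.uint8)
o[:300,:400]=cv2.resize(w[137:257,201:361],(400,300));o[:300,400:]=cv2.resize(s[110:290,180:420],(400,300));o[300:,:400]=cv2.resize(t[80:300,100:393],(400,300));o[300:,400:]=cv2.resize(w2,(400,300))
cv2.imwrite('pics/fin.png',o[...,::-1])
E
```

```text
t 30.85 tcp [ 0.4694 -0.2434  0.4147] jaw deg 92.61 fix rot xy -0.0024 0.513 F [-0.29  0.07 -0.86] M [-0.04   0.513 -0.063] w 0.04
```

View pics/fin.png

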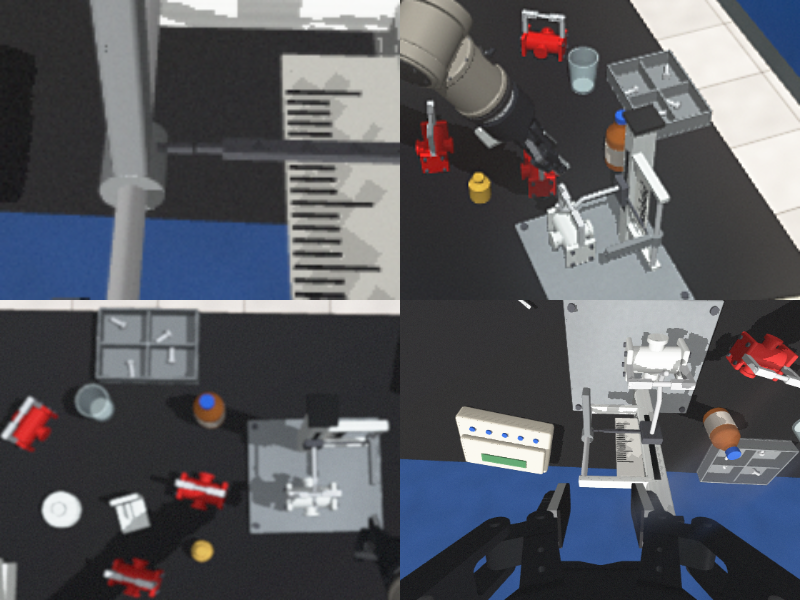

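The valve hangs on the hook, the index and pointer form one line, and the other things have not moved. The arm is clear, so I'm handing in.

```bash
python3 -c "from h import *;print(hand_in())"
```

```text
the job is handed in; nothing more can be done
None
```

The valve body now hangs by its bail neck in the dip of the scale's hook, the marker is level with the pointer, and the job is handed in at about 31 s of the 72 s allowed.

- **Hanging:** I gripped the bail on its +y side, took the neck over the hook tip and lowered it slowly. I opened the gripper at about −0.15 N average residual vertical load (valve about 5.4 N). On the way down the neck pushed sideways on the hook with about 1 N, so I shifted it 1–2 mm to centre it.
- **Marker:** I set it once and found it about 3 mm too high, so I gripped it again and moved it down. The last wrist picture has the index and pointer tips at rows 196.54 and 196.58 px, at about 1 px per mm, so they agree to about 0.1 mm.
- **Last checks:** The final pictures show the neck in the hook, the other things where they were, and the gripper clear of everything.
- **Not confirmed:**
  - I had no direct reading of the carriage's speed or travel. I estimate it is pulled down about 55 mm from the arm's height, against the 90 mm limit.
  - The tilted views showed a moment of about 0.6 N·m with almost no force. I think this comes from the sensor's tilt compensation, not from contact.

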